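Click the food box's lid shut all round

ROBOT

A 7-joint arm with a two-finger parallel gripper is mounted at the origin on the work surface. World frame = base frame: x ahead of the robot, y to its left, z up, the work surface at z = 0. Lengths are in m, angles in degrees, forces in N, time in s.
With the tool pointing down it reaches from about 0.4 to 0.9 m from the base axis. Payload 5.5 kg.
Tool frame: the origin (TCP) lies at the very end of the fingers, on their centre line; the grasp point (between the pads) lies 19 mm behind it; z points along the fingers, y is the line along which they close (so a half turn about z gives the same grasp; the last joint's range is limited). The gripper opens to 92 mm and grips with 3 to 60 N. Pads are 19 mm wide; open, the fingers measure 130 mm over their backs; the gripper's body (75 mm by 190 mm) begins 47 mm behind the grasp point.
Start: joints at [-56.597, 28.699, -24.465, 88.831, 12.651, 65.22, -12.049], TCP at [0.204, 0.617, 0.192] pointing down, gripper open.
Joint ranges: [-164.97, 164.97], [-17.58, 116.51], [-87.97, 89.64], [11.32, 138.91], [-80.73, 260.73], [10.89, 115.49], [-147.41, 147.41]. Speed limits (degrees/s): [147.25, 147.25, 180, 180, 180, 180, 180].

INTERFACE

Orientations are given as a 3x3 rotation matrix whose columns are the frame's x, y, z axes.
In Python, from rig import state, snapshot, finish_job, silhouettes gives the robot as it stands.
- The arm moves only by the tool send_rows, never from a script. Its argument "motion" is one flat list of numbers, 7 for each row, row after row: the shift along the tool's x, y, z in cm, then the turn, a rotation vector about the tool's x, y, z in rad, then the finger opening in cm, from 0 to 9.18. A call has 1 to 20 rows; each row shifts and turns the commanded pose from where the row before left it, along the tool's axes as they then stand; what a row does not reach is not made up. A row lasts 1/8 s, in which the tool goes at most 62.5 mm and 10.7 degrees, less where a joint would pass 70% of its speed; a pose out of reach is approached as far as the arm can. A call with a gripper value outside its range is refused whole. The fingers move at their own pace and stop on an object; the grip force is fixed at half the most. Time passes only in rows, so rows that do not move let the fingers close. It gives the time, the measured TCP pose, the force, the opening and the grip force at its end, in the units of the state.
- state(): the state, without advancing time (a new reading comes with each control period).
- snapshot(name): name is "side" or "top"; returns a dict with "img" (420x560x3 uint8, red, green, blue), "z_map" (420x560 float32, m along the optical axis (not along the pixel's ray), 0 where there is no reading), "camera_matrix" (3x3 intrinsics, pixels), "origin" and "orientation" of the camera in the world. Camera axes: x right, y down, z forward; pixel columns grow to the right and rows downward; lengths in m; the calibration is good to about 2 mm. A picture is of the moment at which its call begins.
- finish_job(): hands the job in; it is judged then, once.
Trained networks look in a picture, given as the dict that the camera call returned (one of the last four; its "shot" number tells which), for a name from the list of things; names that differ only in an ending like _2 or _b are one class to them, and where a whole thing is asked for, a point or a joint stands for the part that bears it (a point fixed in the world has none). Each returns a list of dicts, best first, with "conf" (0 to 1); they miss things now and then, are a little off and sometimes report something else, mostly with a low value. They report only what shows in the picture. A call takes as long as a camera call. They do not tell look-alikes from the thing itself.
- silhouettes(picture, label): "region" (420x560 bool, what is visible of it) and "uv" ([column, row] in pixels, amid what is visible of it).
The state is a dict: "time": time; "q": joint angles; "joint_velocities": joint speeds; "tau": joint torques, N m; "position": TCP position; "tool_rot": TCP orientation; "wrist_force": force on the tool from outside, world axes, zero at the start; "wrist_torque": the same for the moment, N m; "finger_gap": opening from 0.0 (shut) to 1.0 (fully open); "finger_force": force on a finger pad.
Only numpy, scipy, OpenCV 4.12 (cv2) and the standard library are available. Lean on these libraries where they do the work, as an engineer would, in place of code of your own. Each camera call takes 0.05 s, during which the arm holds its last target. There are 200 camera calls.

TASK

The lid of the clear food box on the sill is only laid on: press down its four raised rim sections one after another with the fingertips until each has clicked shut and stays down. The box stays standing where it is, neither lifted, tipped nor shoved along the sill, and the things around it are not disturbed.

Things in the scene. Friction and masses are not known exactly. Their poses are not given: they have to be found in the camera images.
- food_box: clear plastic food box, white click-on lid, loose, about 1 kg, walls 128 (x) by 178 (y) mm. Origin: centre of its underside; z up, x along its short side, y along its long. Lid 140 (x) by 190 (y) mm: a fixed middle panel (84 by 134 mm, top 75 mm above the underside, grey vent plug 26 mm wide and 5 high at its centre) and round it four white rim sections, all raised at the start
- rim_near (a joint): travel in m of the lid's rim section along the long side at the box's own -x: 0 raised (start), 0.008 clicked shut at its stop. It slides straight down. It takes 6 to 8 N to start, less further down; past about 5 mm it snaps down by itself and stays. Let go sooner, it springs back up or stops part way
- rim_near_top (a point): centre of the top face of the rim section along the long side at the box's own -x (190 by 28 mm, long axis along the box's own y); 86 mm above the box's underside when raised, 78 mm when shut; axes as the box's
- rim_far (a joint): travel in m of the lid's rim section along the long side at the box's own +x: 0 raised (start), 0.008 clicked shut at its stop. It slides straight down. It takes 6 to 8 N to start, less further down; past about 5 mm it snaps down by itself and stays. Let go sooner, it springs back up or stops part way
- rim_far_top (a point): centre of the top face of the rim section along the long side at the box's own +x (190 by 28 mm, long axis along the box's own y); 86 mm above the box's underside when raised, 78 mm when shut; axes as the box's
- rim_left (a joint): travel in m of the lid's rim section along the short side at the box's own +y: 0 raised (start), 0.008 clicked shut at its stop. It slides straight down. It takes 6 to 8 N to start, less further down; past about 5 mm it snaps down by itself and stays. Let go sooner, it springs back up or stops part way
- rim_left_top (a point): centre of the top face of the rim section along the short side at the box's own +y (83 by 28 mm, long axis along the box's own x); 86 mm above the box's underside when raised, 78 mm when shut; axes as the box's
- rim_right (a joint): travel in m of the lid's rim section along the short side at the box's own -y: 0 raised (start), 0.008 clicked shut at its stop. It slides straight down. It takes 6 to 8 N to start, less further down; past about 5 mm it snaps down by itself and stays. Let go sooner, it springs back up or stops part way
- rim_right_top (a point): centre of the top face of the rim section along the short side at the box's own -y (83 by 28 mm, long axis along the box's own x); 86 mm above the box's underside when raised, 78 mm when shut; axes as the box's
- salt_cellar: bystander: round glass salt cellar with a flat steel cover, 62 mm across, 51 mm high (60 at its thumb stud); origin at the centre of its underside, z up; leave it where it stands
- timer: bystander: round grey plastic timer dial, 66 mm across, 44 mm high; origin at the centre of its underside, z up; leave it where it stands
- coffee_cup: bystander: small white handleless coffee cup, 62 mm across, 52 mm high; origin at the centre of its underside, z up; leave it where it stands
- pot_large: bystander: larger terracotta pot with fitted lid, 105 mm across, 125 mm high; origin at the centre of its underside, z up; leave it where it stands
- pot_small: bystander: smaller terracotta pot with fitted lid, 85 mm across, 101 mm high; origin at the centre of its underside, z up; leave it where it stands
- spice_box: bystander: wooden spice box with sliding top, 110 x 70 mm, 62 mm high at its knob; origin at the centre of its underside, z up; leave it where it stands
There are look-alikes about, which are no part of the job. Several things have the shape of the food_box; the one meant has the colours described above.

How it is judged (in metres and radians):
At the end, for the whole second after the job is handed in: all four rim sections are clicked shut (each more than 6.5 of its 8 mm down) and stay so, with the box at rest, upright and standing on the sill (value of joint each of rim_near, rim_far, rim_left, rim_right above 0.0065 m and height (world z) of food_box below 0.006 m and angle between food_box's own z axis and vertical below 0.05 rad and linear speed of food_box below 0.02 m/s); the robot touches nothing.
It fails at once if the food box is lifted off the sill (more than 12 mm) (height (world z) of food_box above 0.012 m).
It fails at once if the food box is tipped (more than 0.15 rad) (angle between food_box's own z axis and vertical above 0.15 rad).
It fails at once if the food box is shoved more than 30 mm from its place (distance of food_box from where it was at the start of the episode above 0.03 m).
It fails at once if a bystander is moved more than 20 mm, lifted or knocked over (distance of any of salt_cellar, timer, coffee_cup, pot_large, pot_small, spice_box from where it was at the start of the episode above 0.02 m or angle between any of salt_cellar, timer, coffee_cup, pot_large, pot_small, spice_box's own z axis and vertical above 0.3 rad).
It also fails if it takes over 43 s, if anything falls off the work surface, if the arm or the gripper's body presses on something with over 40 N, if the wrist force passes 120 N, or if a joint passes its speed limit or range.

## Working session

There is one attempt and no reset: what is moved stays moved. The work goes in short steps, Python scripts to look and compute and a tool call to move; the robot and the scene stay as the last step left them, time stands still between calls to the robot, and variables do not carry over. Pictures are saved under pics/ and viewed, at most 10 in all, crops included, and the job is handed in when it is done.

Besides the shell and the picture viewer there is one more tool, called after "Emit:" by a JSON object that holds its "name" and its "arguments". send_rows: Moves the arm, as the interface text tells. Its arguments: {"type":"object","properties":{"motion":{"type":"array","items":{"type":"number"}}},"required":["motion"]}

```bash
mkdir -p pics
python3 - <<'E'
from rig import *
import cv2,numpy as np
ims=[]
for n in("side","top"):
    s=snapshot(n);cv2.imwrite(f"pics/{n}0.png",s["img"][:,:,::-1]);np.savez(f"{n}0.npz",**{k:v for k,v in s.items()})
    print(n,s["origin"],s["orientation"].round(3).tolist() if hasattr(s["orientation"],'round') else s["orientation"],s["shot"])
    for d in silhouettes(s,"food_box"): print(d["conf"],d["uv"],d["region"].sum())
st=state();print(st["time"],st["position"],st["tool_rot"],st["wrist_force"],st["finger_gap"])
E
```

```text
side [-0.03821381 -0.873222    1.32605208] [[0.88, -0.368, 0.299], [-0.474, -0.689, 0.548], [0.004, -0.624, -0.781]] 1
0.94 [310.5, 218.6] 3181
0.86 [229.9, 181.8] 2747
0.83 [265.6, 302.0] 3911
0.67 [155.7, 165.6] 2373
0.41 [316.5, 232.7] 323
top [ 0.24017178 -0.01075828  1.68685338] [[-0.029, -0.991, 0.129], [-1.0, 0.03, 0.001], [-0.005, -0.128, -0.992]] 2
0.95 [296.3, 182.8] 3084
0.68 [214.4, 229.7] 3078
0.68 [366.3, 263.7] 3113
0.63 [158.4, 287.7] 1833
0.16 [292.6, 200.8] 607
0.2 [0.20419724 0.61656277 0.19112526] [[-9.49313357e-01  3.14330930e-01 -4.64998904e-04]
 [ 3.14331269e-01  9.49312567e-01 -1.22597397e-03]
 [ 5.60677658e-05 -1.30999716e-03 -9.99999140e-01]] [-0.28378847  0.54227278 -0.12222979] 0.9993845283008465
```

View pics/top0.png

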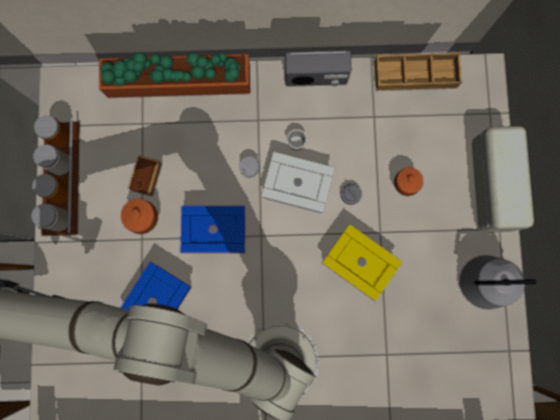

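View pics/side0.png

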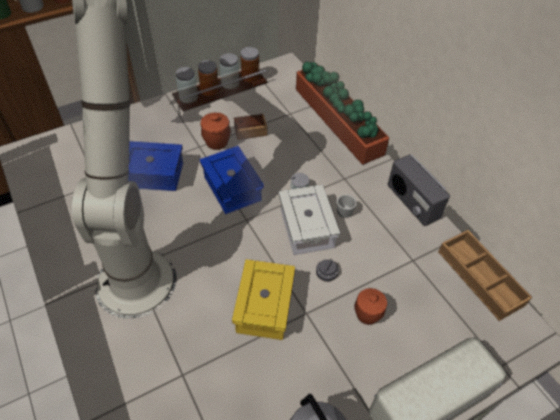

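The candidates in the top view are white (298,182), blue (213,230), blue (155,290) and yellow (362,263). The white lid with a grey plug and clear walls at (298,182) fits the description. I'll confirm it in a crop and measure.

```bash
cat > h.py <<'E'
import numpy as np,cv2
def pts(s,mask=None):
    z=s["z_map"];K=s["camera_matrix"];v,u=np.mgrid[:z.shape[0],:z.shape[1]]
    c=np.stack([(u-K[0,2])/K[0,0]*z,(v-K[1,2])/K[1,1]*z,z],-1)
    P=c@np.asarray(s["orientation"]).T+np.asarray(s["origin"])
    P[z==0]=np.nan
    return P
E
python3 - <<'E'
from h import *
import rig
a=np.load("top0.npz",allow_pickle=True);b=np.load("side0.npz",allow_pickle=True)
cr=[cv2.resize(a["img"][120:260,230:410],(400,311),interpolation=2),cv2.resize(b["img"][160:300,250:430],(400,311),interpolation=2)]
cv2.imwrite("pics/crop.png",np.hstack(cr)[:,:,::-1])
for s,(u,v) in((a,(298,182)),(b,(310,218))):
    P=pts(s);white=s["img"].min(-1)>0
    m=(P[...,2]>.066)&(P[...,2]<.11)
    n,l=cv2.connectedComponents(m.astype(np.uint8));m=l==l[v,u]
    Q=P[m];print(m.sum(),Q.mean(0),np.percentile(Q[:,2],[5,25,50,75,95]).round(4))
    up=Q[Q[:,2]>.081];r=cv2.minAreaRect((Q[:,:2]*1000).astype(np.float32));print(r); print(up.mean(0))
import rig
for n in("top","side"):
    s=rig.snapshot(n);P=pts(s)
    for k in("salt_cellar","timer","coffee_cup","pot_large","pot_small","spice_box"):
        for d in rig.silhouettes(s,k)[:2]:
            if d["conf"]>.3:
                Q=P[d["region"]];Q=Q[Q[:,2]>.02];print(n,k,round(d["conf"],2),np.round(d["uv"]),(Q.min(0)+Q.max(0)).round(3)/2,Q[:,2].max().round(3))
print(rig.state()["time"])
E
```

```text
2941 [ 0.52852661 -0.06771012  0.08083103] [0.0701 0.0754 0.0815 0.0859 0.0903]
((530.1578979492188, -67.84564208984375), (190.11929321289062, 142.5050811767578), 73.60830688476562)
[ 0.52709332 -0.06698903  0.08607014]
2529 [ 0.52978609 -0.07456217  0.08206542] [0.0711 0.0768 0.0836 0.0873 0.0906]
((532.3418579101562, -70.85073852539062), (197.91732788085938, 142.13815307617188), 73.72211456298828)
[ 0.52983743 -0.07451986  0.08675053]
top salt_cellar 0.83 [249. 166.] [0.5875 0.0785 0.0425] 0.064
top timer 0.8 [351. 194.] [ 0.4995 -0.234   0.036 ] 0.052
top coffee_cup 0.83 [296. 138.] [ 0.6695 -0.0685  0.04  ] 0.06
top pot_large 0.86 [137. 213.] [0.44   0.404  0.0875] 0.131
top pot_small 0.97 [408. 183.] [ 0.5255 -0.3985  0.071 ] 0.107
top spice_box 0.74 [147. 173.] [0.573  0.3995 0.0455] 0.071
top spice_box 0.66 [249. 166.] [0.588  0.0795 0.0445] 0.064
side salt_cellar 0.65 [302. 182.] [0.5905 0.073  0.046 ] 0.068
side timer 0.78 [327. 269.] [ 0.501  -0.236   0.0345] 0.049
side coffee_cup 0.93 [343. 204.] [ 0.6715 -0.072   0.04  ] 0.06
side pot_large 0.63 [214. 130.] [0.441 0.403 0.076] 0.132
side pot_small 0.85 [370. 304.] [ 0.5265 -0.406   0.063 ] 0.106
side spice_box 0.77 [250. 124.] [0.573  0.393  0.0455] 0.071
0.9
```

View pics/crop.png

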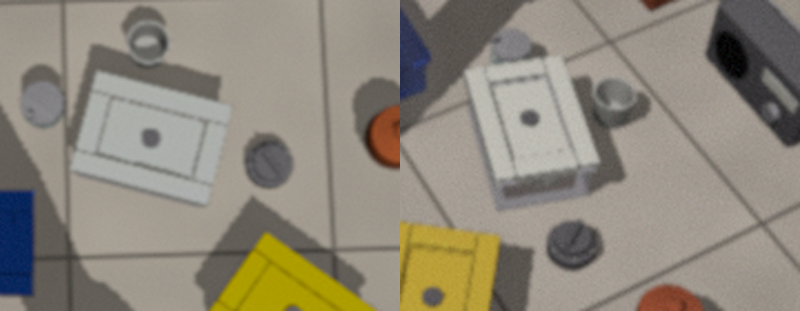

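The crop shows the white lid with a grey plug at crop (150,138) and clear walls, so this is the box. Its lid measures 190x142 mm with raised rims at about 0.086 m, and the long axis points 73.6° from world x. The centre is near (0.531,-0.070). The tool's y axis is at 71.7°, already nearly aligned. I'll close the fingers and travel to above the near rim.

Emit:
{"name": "send_rows", "arguments": {"motion": [-2.6,-3.06,0,0,0,0,0,-2.6,-3.06,0,0,0,0,0,-2.6,-3.06,0,0,0,0,0,-2.6,-3.06,0,0,0,0,0,-2.6,-3.06,0,0,0,0,0,-2.6,-3.06,0,0,0,0,0,-2.6,-3.06,0,0,0,0,0,-2.6,-3.06,0,0,0,0,0,-2.6,-3.06,0,0,0,0,0,-2.6,-3.06,0,0,0,0,0,-2.6,-3.06,0,0,0,0,0,-2.6,-3.06,0,0,0,0,0,-2.6,-3.06,0,0,0,0,0,-2.6,-3.06,0,0,0,0,0,-2.6,-3.06,0,0,0,0,0,-2.6,-3.06,0,0,0,0,0,-2.6,-3.06,0,0,0,0,0,-2.6,-3.06,0,0,0,0,0,0,0,0,0,0,0,0]}}

```text
time: 3.28
position: [0.4763, -0.0563, 0.192]
tool_rot: [[-0.948, 0.32, 0.001], [0.32, 0.948, -0.001], [-0.001, -0.001, -1.0]]
wrist_force: [-0.8, -0.7, 0.8]
finger_gap: 0.005
finger_force: 0.0
```

Emit:
{"name": "send_rows", "arguments": {"motion": [0,0,2.3,0,0,0,0,0,0,2.3,0,0,0,0,0,0,2.3,0,0,0,0,0,0,2.3,0,0,0,0,0,0,0,0,0,0,0]}}

```text
time: 3.9
position: [0.4736, -0.0517, 0.0985]
tool_rot: [[-0.95, 0.313, -0.004], [0.313, 0.95, 0.001], [0.004, -0.001, -1.0]]
wrist_force: [0.1, 1.1, 0.4]
finger_gap: 0.003
finger_force: 0.0
```

Run:
```python
import rig,cv2
s=rig.snapshot("top")["img"];t=rig.snapshot("side")["img"]
import numpy as np
cv2.imwrite("pics/c1.png",np.hstack([cv2.resize(s[120:260,230:410],(400,311),interpolation=2),cv2.resize(t[120:260,230:410],(400,311),interpolation=2)])[:,:,::-1])
print(rig.state()["position"])
```

```text
[ 0.4756359  -0.05227771  0.10033307]
```

View pics/c1.png

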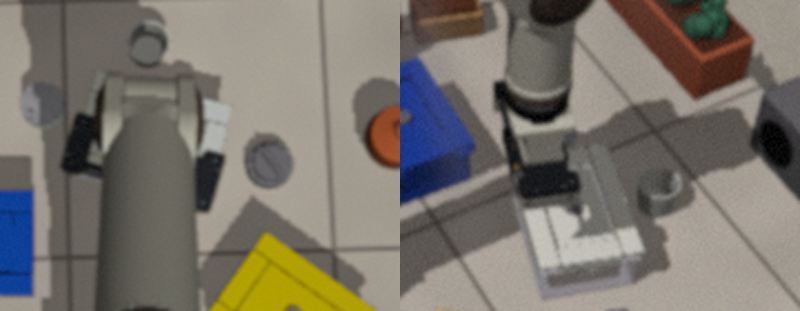

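The picture shows the closed fingers over the near long rim at crop (548,195), with no other contact. Pressing.

Emit:
{"name": "send_rows", "arguments": {"motion": [0,0,0.5,0,0,0,0,0,0,0.5,0,0,0,0,0,0,0.3,0,0,0,0,0,0,0.3,0,0,0,0,0,0,0.3,0,0,0,0,0,0,0,0,0,0,0]}}

```text
time: 4.75
position: [0.4752, -0.0529, 0.0805]
tool_rot: [[-0.949, 0.314, -0.001], [0.314, 0.949, 0.0], [0.001, -0.0, -1.0]]
wrist_force: [-0.2, 0.2, 1.1]
finger_gap: 0.007
finger_force: 0.0
```

Emit:
{"name": "send_rows", "arguments": {"motion": [0,0,0.2,0,0,0,0,0,0,0.2,0,0,0,0,0,0,0,0,0,0,0]}}

```text
time: 5.12
position: [0.4753, -0.0529, 0.0766]
tool_rot: [[-0.949, 0.314, -0.0], [0.314, 0.949, 0.0], [0.0, -0.0, -1.0]]
wrist_force: [-0.0, -0.1, -0.6]
finger_gap: 0.003
finger_force: 0.0
```

Emit:
{"name": "send_rows", "arguments": {"motion": [0,0,0.1,0,0,0,0,0,0,0.1,0,0,0,0,0,0,0,0,0,0,0]}}

```text
time: 5.5
position: [0.4754, -0.0529, 0.0747]
tool_rot: [[-0.949, 0.314, -0.0], [0.314, 0.949, 0.0], [0.0, 0.0, -1.0]]
wrist_force: [0.3, -0.3, -0.4]
finger_gap: 0.005
finger_force: 0.0
```

Run:
```python
import rig,cv2
from h import *
s=rig.snapshot("side");P=pts(s);t=s["img"]
cv2.imwrite("pics/c2.png",np.hstack([cv2.resize(t[150:270,270:390],(600,600),interpolation=2)])[:,:,::-1])
c=np.array([.531,-.070]);bx=np.array([.959,-.282]);by=np.array([.282,.959])
for nm,o in(("near",(-.056,-.04)),("near2",(-.056,-.06)),("near3",(-.056,-.075)),("right",(0,-.081)),("far",(.056,-.05)),("panel",(0,-.055))):
    p=c+o[0]*bx+o[1]*by
    m=(np.hypot(P[...,0]-p[0],P[...,1]-p[1])<.009)&(P[...,2]>.05)&(P[...,2]<.11)
    print(nm,m.sum(),np.median(P[m][:,2]))
st=rig.state();print(st["position"],st["wrist_force"])
```

```text
near 24 0.08734541773301763
near2 24 0.08623577408969751
near3 27 0.08751566407892941
right 27 0.08712382903155613
far 25 0.0857341890078045
panel 17 0.0772556433452447
[ 0.47536145 -0.05295563  0.07475367] [-0.60308218  0.16993573  0.78202659]
```

View pics/c2.png

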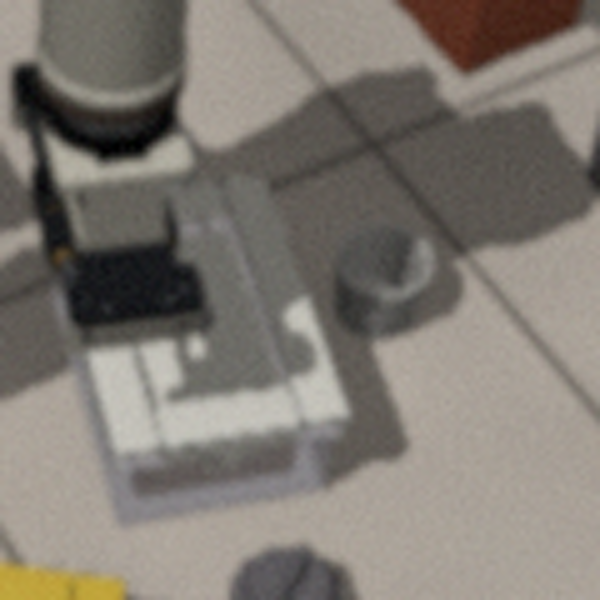

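Run:
```python
import rig
from h import *
s=rig.snapshot("side");P=pts(s);st=rig.state();R=np.array(st["tool_rot"]);p=np.array(st["position"])
print(p,st["wrist_force"],st["time"],st["tau"])
K=s["camera_matrix"];Rc=np.array(s["orientation"])
def pr(X):
    c=Rc.T@(X-s["origin"]);return (K@c/c[2])[:2].round(1)
for o in((0,0,0),(-.037,-.095,-.066),(.037,-.095,-.066),(.037,-.065,-.066),(0,-.019,0)):print(o,pr(p+R@np.array(o)))
T=(P-p)@R
m=(np.abs(T[...,0])<.15)&(np.abs(T[...,1])<.15)&(T[...,2]<-.03)&(T[...,2]>-.12)
v,u=np.nonzero(m);Q=T[m]
for lo in np.arange(-.12,-.03,.01):
    k=(Q[:,2]>lo)&(Q[:,2]<=lo+.01)
    if k.sum():print(lo.round(3),k.sum(),np.percentile(Q[k],[2,98],axis=0)[:,:2].round(3).tolist())
a=snap=rig.snapshot("top");P2=pts(a);
c=np.array([.531,-.070]);bx=np.array([.959,-.282]);by=np.array([.282,.959])
for S,PP in(("side",P),("top",P2)):
  L=np.stack([(PP[...,:2]-c)@bx,(PP[...,:2]-c)@by],-1)
  for nm,(x0,x1,y0,y1) in dict(nearR=(-.066,-.047,-.09,-.03),nearL=(-.066,-.047,.03,.09),far=(.047,.066,-.09,.09),left=(-.035,.035,.072,.09),right=(-.035,.035,-.09,-.072),panel=(-.035,.035,-.06,.06)).items():
    m=(L[...,0]>x0)&(L[...,0]<x1)&(L[...,1]>y0)&(L[...,1]<y1)&(PP[...,2]<.1)&(PP[...,2]>.055)
    print(S,nm,m.sum(),PP[m][:,2].mean().round(4) if m.any() else 0,PP[m][:,2].std().round(4) if m.any() else 0)
```

```text
[ 0.47543846 -0.05293424  0.07481012] [ 0.31461827 -0.33836712  0.57593736] 5.6 [-1.85834215e-04 -4.16364348e+01  6.63010497e-01 -2.08904582e+01
  1.95801799e-02  9.01349913e-02  4.77253172e-05]
(0, 0, 0) [288.7 216.6]
(-0.037, -0.095, -0.066) [309.1 227. ]
(0.037, -0.095, -0.066) [283.1 230.6]
(0.037, -0.065, -0.066) [281.  222.1]
(0, -0.019, 0) [289.9 221.6]
-0.12 107 [[-0.035, -0.089], [0.036, 0.078]]
-0.11 53 [[-0.035, -0.089], [0.035, 0.082]]
-0.06 1 [[0.01, 0.012], [0.01, 0.012]]
side nearR 124 0.085 0.0071
side nearL 0 0 0
side far 319 0.0855 0.0065
side left 47 0.0842 0.0082
side right 138 0.0846 0.009
side panel 447 0.0765 0.0027
top nearR 0 0 0
top nearL 21 0.0856 0.003
top far 110 0.0856 0.004
top left 22 0.0847 0.0023
top right 75 0.0847 0.0031
top panel 0 0 0
```

Run:
```python
import rig
from h import *
s=rig.snapshot("side");P=pts(s);st=rig.state();R=np.array(st["tool_rot"]);p=np.array(st["position"])
T=(P-p)@R
for u in(290,300):
  for v in range(186,232,3): print(u,v,s["img"][v,u],T[v,u].round(3),P[v,u].round(3))
cv2.imwrite("pics/c3.png",cv2.resize(s["img"][170:250,260:366],(795,600),interpolation=cv2.INTER_NEAREST)[:,:,::-1].clip(0,100)*2)
```

```text
290 186 [128 127 118] [ 0.013 -0.05  -0.198] [ 0.447 -0.096  0.273]
290 189 [95 92 86] [ 0.012 -0.048 -0.184] [ 0.449 -0.095  0.259]
290 192 [104 100  93] [ 0.013 -0.052 -0.176] [ 0.447 -0.098  0.251]
290 195 [105 101  93] [ 0.012 -0.049 -0.16 ] [ 0.449 -0.096  0.235]
290 198 [95 90 86] [ 0.012 -0.051 -0.15 ] [ 0.448 -0.098  0.225]
290 201 [26 28 33] [ 0.013 -0.06  -0.149] [ 0.444 -0.106  0.224]
290 204 [27 27 31] [ 0.015 -0.068 -0.145] [ 0.44  -0.112  0.22 ]
290 207 [20 19 24] [ 0.017 -0.077 -0.144] [ 0.436 -0.121  0.219]
290 210 [30 32 35] [ 0.018 -0.086 -0.142] [ 0.431 -0.128  0.217]
290 213 [25 23 26] [ 0.02  -0.093 -0.139] [ 0.428 -0.135  0.214]
290 216 [82 80 76] [ 0.017 -0.086 -0.116] [ 0.432 -0.129  0.191]
290 219 [124 124 114] [ 0.017 -0.088 -0.105] [ 0.431 -0.131  0.18 ]
290 222 [193 193 183] [ 0.003 -0.032 -0.015] [ 0.463 -0.082  0.09 ]
290 225 [194 191 184] [ 0.005 -0.042 -0.015] [ 0.458 -0.091  0.09 ]
290 228 [186 184 178] [ 0.006 -0.05  -0.011] [ 0.454 -0.098  0.086]
290 231 [158 154 150] [ 0.009 -0.061 -0.011] [ 0.448 -0.108  0.086]
300 186 [103  99  92] [-0.014 -0.05 
[... 330 characters left out ...]
.057 -0.139] [ 0.472 -0.112  0.214]
300 204 [18 21 24] [-0.012 -0.07  -0.142] [ 0.465 -0.123  0.217]
300 207 [22 25 29] [-0.01  -0.083 -0.145] [ 0.459 -0.134  0.22 ]
300 210 [15 18 20] [-0.007 -0.093 -0.145] [ 0.453 -0.143  0.22 ]
300 213 [45 43 40] [-0.008 -0.093 -0.132] [ 0.454 -0.143  0.207]
300 216 [78 79 71] [-0.01  -0.088 -0.112] [ 0.458 -0.139  0.187]
300 219 [180 176 169] [-0.031 -0.017 -0.003] [ 0.5   -0.078  0.078]
300 222 [193 192 186] [-0.028 -0.028 -0.003] [ 0.494 -0.088  0.078]
300 225 [185 181 174] [-0.026 -0.04  -0.005] [ 0.488 -0.099  0.08 ]
300 228 [152 149 143] [-0.025 -0.044  0.005] [ 0.486 -0.103  0.07 ]
300 231 [147 145 140] [-0.023 -0.057  0.002] [ 0.479 -0.114  0.073]
```

View pics/c3.png

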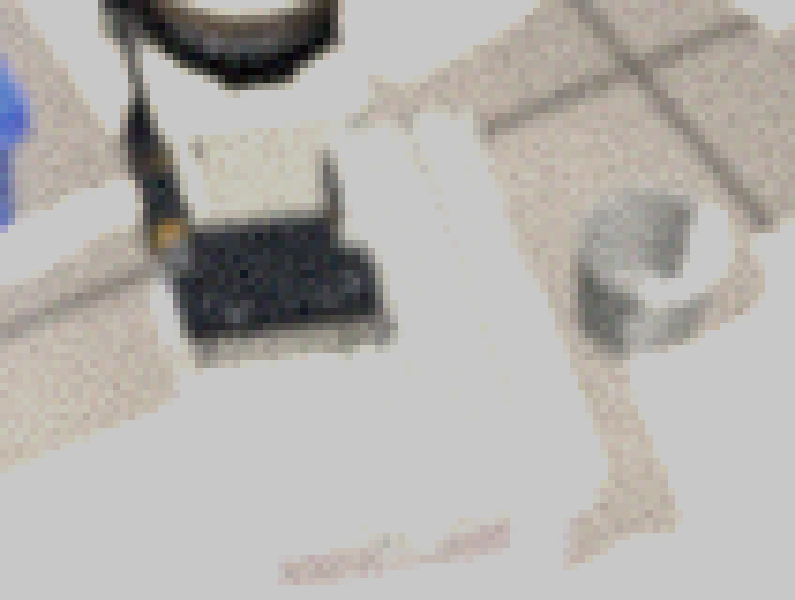

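The body shows directly over the rim in xy, but it sits higher than the nominal dimensions suggest. There is no contact yet, so I'll keep creeping down until I feel force.

Emit:
{"name": "send_rows", "arguments": {"motion": [0,0,0.2,0,0,0,0,0,0,0.2,0,0,0,0,0,0,0,0,0,0,0]}}

```text
time: 6.08
position: [0.4752, -0.0529, 0.0705]
tool_rot: [[-0.949, 0.314, -0.001], [0.314, 0.949, 0.0], [0.001, -0.0, -1.0]]
wrist_force: [-0.4, 0.3, -0.0]
finger_gap: 0.001
finger_force: 0.0
```

Emit:
{"name": "send_rows", "arguments": {"motion": [0,0,0.2,0,0,0,0,0,0,0.2,0,0,0,0,0,0,0,0,0,0,0]}}

```text
time: 6.45
position: [0.4753, -0.0529, 0.0666]
tool_rot: [[-0.949, 0.314, -0.0], [0.314, 0.949, 0.0], [0.0, -0.0, -1.0]]
wrist_force: [-1.6, -1.0, -0.2]
finger_gap: 0.002
finger_force: 0.0
```

Emit:
{"name": "send_rows", "arguments": {"motion": [0,0,0.15,0,0,0,0,0,0,0.15,0,0,0,0,0,0,0,0,0,0,0]}}

```text
time: 6.82
position: [0.4753, -0.0529, 0.0637]
tool_rot: [[-0.949, 0.314, -0.0], [0.314, 0.949, 0.0], [0.0, -0.0, -1.0]]
wrist_force: [-1.3, 0.8, 0.1]
finger_gap: 0.005
finger_force: 0.0
```

Emit:
{"name": "send_rows", "arguments": {"motion": [0,0,0.15,0,0,0,0,0,0,0.15,0,0,0,0,0,0,0,0,0,0,0]}}

```text
time: 7.2
position: [0.4753, -0.0529, 0.0607]
tool_rot: [[-0.949, 0.314, -0.0], [0.314, 0.949, 0.0], [0.0, -0.0, -1.0]]
wrist_force: [0.4, 0.2, 1.1]
finger_gap: 0.005
finger_force: 0.0
```

Run:
```python
import rig
from h import *
s=rig.snapshot("side");P=pts(s);st=rig.state();R=np.array(st["tool_rot"]);p=np.array(st["position"])
T=(P-p)@R;print(p,st["wrist_force"])
for u in(290,):
  for v in range(207,235,2): print(u,v,T[v,u].round(3),P[v,u].round(3))
t=rig.snapshot("top")
cv2.imwrite("pics/c4.png",np.hstack([cv2.resize(s["img"][170:250,260:366],(400,302),interpolation=2),cv2.resize(t["img"][130:230,250:382],(400,302),interpolation=2)])[:,:,::-1])
```

```text
[ 0.47535208 -0.05292778  0.06072476] [-0.20604362  0.7210119  -0.21240396]
290 207 [ 0.014 -0.068 -0.147] [ 0.44  -0.113  0.207]
290 209 [ 0.015 -0.073 -0.144] [ 0.438 -0.117  0.205]
290 211 [ 0.016 -0.079 -0.144] [ 0.435 -0.123  0.205]
290 213 [ 0.018 -0.086 -0.144] [ 0.431 -0.129  0.205]
290 215 [ 0.019 -0.094 -0.145] [ 0.428 -0.136  0.206]
290 217 [ 0.02  -0.095 -0.139] [ 0.427 -0.137  0.199]
290 219 [ 0.018 -0.092 -0.125] [ 0.429 -0.135  0.186]
290 221 [ 0.017 -0.087 -0.109] [ 0.432 -0.13   0.17 ]
290 223 [ 0.003 -0.034 -0.028] [ 0.462 -0.084  0.088]
290 225 [ 0.004 -0.04  -0.026] [ 0.459 -0.089  0.087]
290 227 [ 0.006 -0.047 -0.026] [ 0.455 -0.096  0.087]
290 229 [ 0.007 -0.054 -0.026] [ 0.451 -0.102  0.087]
290 231 [ 0.009 -0.062 -0.027] [ 0.448 -0.109  0.088]
290 233 [ 0.008 -0.061 -0.016] [ 0.448 -0.109  0.077]
```

View pics/c4.png

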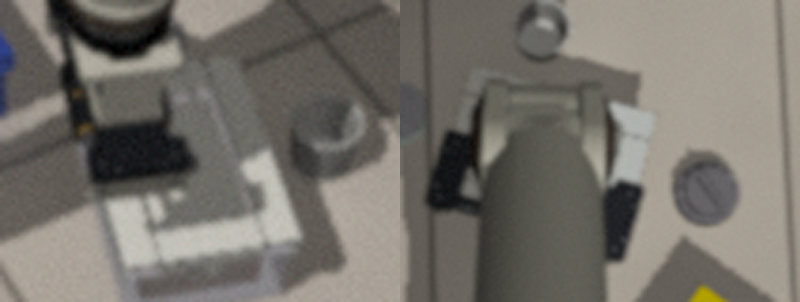

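The rim still reads 0.087 and the body's lower edge sits about 39 mm higher above the reported TCP than stated. So the real tips are about 39 mm above the reported height and not touching yet, while xy fits. I expect contact at a reported z near 0.047 and will continue by feel.

Emit:
{"name": "send_rows", "arguments": {"motion": [0,0,0.3,0,0,0,0,0,0,0.3,0,0,0,0,0,0,0.2,0,0,0,0,0,0,0,0,0,0,0]}}

```text
time: 7.8
position: [0.4752, -0.0529, 0.0525]
tool_rot: [[-0.949, 0.314, -0.001], [0.314, 0.949, 0.0], [0.001, -0.0, -1.0]]
wrist_force: [-0.1, 0.9, 0.3]
finger_gap: 0.004
finger_force: 0.0
```

Emit:
{"name": "send_rows", "arguments": {"motion": [0,0,0.15,0,0,0,0,0,0,0.15,0,0,0,0,0,0,0,0,0,0,0]}}

```text
time: 8.18
position: [0.4756, -0.0529, 0.0502]
tool_rot: [[-0.949, 0.314, 0.0], [0.314, 0.949, 0.0], [-0.0, 0.0, -1.0]]
wrist_force: [-2.0, -0.4, 4.5]
finger_gap: 0.002
finger_force: 2.2
```

Emit:
{"name": "send_rows", "arguments": {"motion": [0,0,0.15,0,0,0,0,0,0,0.15,0,0,0,0,0,0,0,0,0,0,0]}}

```text
time: 8.55
position: [0.4752, -0.0529, 0.0465]
tool_rot: [[-0.949, 0.314, -0.0], [0.314, 0.949, 0.0], [0.0, -0.0, -1.0]]
wrist_force: [-0.2, -0.6, -0.2]
finger_gap: 0.002
finger_force: 0.0
```

Emit:
{"name": "send_rows", "arguments": {"motion": [0,0,0.15,0,0,0,0,0,0,0.15,0,0,0,0,0,0,0,0,0,0,0]}}

```text
time: 8.93
position: [0.4753, -0.0529, 0.0436]
tool_rot: [[-0.949, 0.314, -0.0], [0.314, 0.949, 0.0], [0.0, -0.0, -1.0]]
wrist_force: [-1.0, 0.1, -0.3]
finger_gap: 0.004
finger_force: 0.0
```

Emit:
{"name": "send_rows", "arguments": {"motion": [0,0,0.1,0,0,0,0,0,0,0.1,0,0,0,0,0,0,0,0,0,0,0]}}

```text
time: 9.3
position: [0.4755, -0.0529, 0.0432]
tool_rot: [[-0.949, 0.314, 0.0], [0.314, 0.949, 0.0], [0.0, 0.0, -1.0]]
wrist_force: [-5.9, 0.5, 16.8]
finger_gap: 0.005
finger_force: 8.4
```

The first rim has clicked: contact came at reported z 0.051, then release, then a hard stop at 0.043. Lifting and going to the right (-y) rim.

Emit:
{"name": "send_rows", "arguments": {"motion": [0,0,-1.5,0,0,0,0,0,0,-1.0,0,0,0,0,-2,-2.8,0,0,0,0,0,-2,-2.8,0,0,0,0,0,-2,-2.7,0,0,0,0,0,0,0,0,0,0,0,0,0,0,0,0,0,0,0]}}

```text
time: 10.18
position: [0.506, -0.1499, 0.0668]
tool_rot: [[-0.949, 0.314, -0.0], [0.314, 0.949, 0.001], [0.001, 0.0, -1.0]]
wrist_force: [0.3, -0.5, 0.1]
finger_gap: 0.005
finger_force: 0.0
```

```bash
cat > chk.py <<'E'
import rig
from h import *
c=np.array([.531,-.070]);bx=np.array([.959,-.282]);by=np.array([.282,.959])
for S in("side","top"):
  PP=pts(rig.snapshot(S));L=np.stack([(PP[...,:2]-c)@bx,(PP[...,:2]-c)@by],-1)
  for nm,(x0,x1,y0,y1) in dict(near=(-.064,-.048,-.085,.085),far=(.048,.064,-.085,.085),left=(-.03,.03,.074,.088),right=(-.03,.03,-.088,-.074),panel=(-.035,.035,-.06,.06)).items():
    m=(L[...,0]>x0)&(L[...,0]<x1)&(L[...,1]>y0)&(L[...,1]<y1)&(PP[...,2]<.1)&(PP[...,2]>.068)
    if m.sum()>8: print(S,nm,m.sum(),np.median(PP[m][:,2]).round(4))
print(rig.state()["position"],rig.state()["time"])
E
python3 chk.py
```

```text
side near 244 0.0792
side left 23 0.0868
side right 26 0.0873
side panel 266 0.0764
top near 243 0.0775
top far 160 0.0857
top left 90 0.0855
top panel 537 0.0744
[ 0.50600632 -0.1491798   0.06675266] 10.275
```

Emit:
{"name": "send_rows", "arguments": {"motion": [0,0,0.8,0,0,0,0,0,0,0.5,0,0,0,0,0,0,0.4,0,0,0,0,0,0,0.4,0,0,0,0,0,0,0.3,0,0,0,0,0,0,0,0,0,0,0]}}

```text
time: 11.02
position: [0.5063, -0.1506, 0.0434]
tool_rot: [[-0.949, 0.314, -0.0], [0.314, 0.949, 0.0], [0.0, 0.0, -1.0]]
wrist_force: [-3.4, 1.8, 8.4]
finger_gap: 0.006
finger_force: 4.1
```

Emit:
{"name": "send_rows", "arguments": {"motion": [0,0,0.1,0,0,0,0,0,0,0,0,0,0,0,0,0,-1.5,0,0,0,0,0,0,-1.0,0,0,0,0,-1.8,2.9,0,0,0,0,0,-1.8,2.9,0,0,0,0,0,-1.8,2.8,0,0,0,0,0,0,0,0,0,0,0,0,0,0,0,0,0,0,0]}}

```text
time: 12.15
position: [0.5839, -0.0866, 0.0666]
tool_rot: [[-0.949, 0.315, -0.001], [0.315, 0.949, -0.001], [0.001, -0.001, -1.0]]
wrist_force: [-0.1, 0.1, -0.8]
finger_gap: 0.005
finger_force: 0.0
```

Next, press the far rim, then lift and go to the left rim: d = (-0.030, 0.097), which is tool x +5.9 cm and y +8.25 cm.

Emit:
{"name": "send_rows", "arguments": {"motion": [0,0,0.8,0,0,0,0,0,0,0.5,0,0,0,0,0,0,0.4,0,0,0,0,0,0,0.4,0,0,0,0,0,0,0.3,0,0,0,0,0,0,0.1,0,0,0,0,0,0,0,0,0,0,0]}}

```text
time: 13.02
position: [0.5846, -0.0861, 0.0433]
tool_rot: [[-0.949, 0.315, -0.0], [0.315, 0.949, -0.0], [0.0, -0.0, -1.0]]
wrist_force: [-5.2, 0.5, 14.1]
finger_gap: 0.007
finger_force: 6.9
```

Emit:
{"name": "send_rows", "arguments": {"motion": [0,0,-1.5,0,0,0,0,0,0,-1.0,0,0,0,0,2,2.8,0,0,0,0,0,2,2.8,0,0,0,0,0,1.9,2.7,0,0,0,0,0,0,0,0,0,0,0,0,0,0,0,0,0,0,0]}}

```text
time: 13.9
position: [0.5552, 0.0108, 0.0672]
tool_rot: [[-0.949, 0.314, 0.001], [0.314, 0.949, -0.001], [-0.001, -0.0, -1.0]]
wrist_force: [0.7, -0.5, 0.5]
finger_gap: 0.003
finger_force: 0.0
```

```bash
python3 chk.py
```

```text
side near 241 0.0792
side far 218 0.0795
side left 23 0.0865
side right 75 0.0794
side panel 735 0.0765
top near 153 0.0777
top far 172 0.0784
top right 93 0.078
top panel 407 0.0747
[0.55521952 0.00985495 0.06700625] 14.0
```

Three rims are down, and the left one is next. After pressing it I'll retreat upward.

Emit:
{"name": "send_rows", "arguments": {"motion": [0,0,0.8,0,0,0,0,0,0,0.5,0,0,0,0,0,0,0.4,0,0,0,0,0,0,0.4,0,0,0,0,0,0,0.3,0,0,0,0,0,0,0.1,0,0,0,0,0,0,0,0,0,0,0]}}

```text
time: 14.88
position: [0.5547, 0.0114, 0.0433]
tool_rot: [[-0.949, 0.314, -0.0], [0.314, 0.949, 0.0], [0.0, 0.0, -1.0]]
wrist_force: [-5.0, -1.2, 15.4]
finger_gap: 0.003
finger_force: 7.6
```

Emit:
{"name": "send_rows", "arguments": {"motion": [0,0,-1.5,0,0,0,0,0,0,-2.5,0,0,0,0,0,0,-4,0,0,0,0,0,0,-4,0,0,0,0,0,5,-1,0,0,0,0,0,5,0,0,0,0,0,0,5,0,0,0,0,0,0,0,0,0,0,0,0,0,0,0,0,0,0,0]}}

```text
time: 16.0
position: [0.6017, 0.1534, 0.1717]
tool_rot: [[-0.949, 0.314, -0.0], [0.314, 0.949, -0.001], [0.0, -0.001, -1.0]]
wrist_force: [0.3, -0.5, -0.1]
finger_gap: 0.004
finger_force: 0.0
```

```bash
python3 chk.py
```

```text
side near 247 0.079
side far 229 0.0797
side left 68 0.079
side right 85 0.0789
side panel 737 0.0766
top near 293 0.0776
top far 294 0.0773
top left 87 0.0779
top right 91 0.0777
top panel 884 0.0747
[0.60182605 0.15190994 0.17181601] 16.1
```

All four rims read about 0.078, which is shut, and the box is in place. Handing in.

```bash
python3 -c "
import rig;print(rig.finish_job())"
```

```text
the job is handed in; nothing more can be done
None
```

I pressed all four rim sections of the white-lidded box down to their stops, and camera depth put each at about 78 mm (shut) before I handed the job in at 16 s. The box was still in place and the arm was clear of everything; I did not re-measure the bystanders at the end, and the hand-in returned no verdict.

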